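# Recall return: dial the code wheel and post the carton

## Robot

A 6-joint arm with a two-finger parallel gripper is mounted at the origin on a cart in front of the work surface, level with it; the furniture and walls round the work are solid. World frame = base frame: x ahead of the robot, y to its left, z up, the work surface at z = 0. Lengths are in m, angles in rad, forces in N, time in s.
With the tool pointing down it reaches from about 0.35 to 0.975 m from the base axis. Payload 4.9 kg.
Tool frame: the origin (TCP) lies at the very end of the fingers, on their centre line; the grasp point (between the pads) lies 19 mm behind it (env.grasp_offset is the distance from the TCP to the grasp point, in m); z points along the fingers, y is the line along which they close (so a half turn about z gives the same grasp; the last joint's range is limited). The gripper opens to 85 mm and grips with 20 to 120 N. Pads are 22 mm wide; open, the fingers measure 114 mm over their backs; the gripper's body (76 mm by 85 mm) begins 54 mm behind the grasp point. The pads swing forward as they close: fully open they stand 13 mm farther back than shut.
Start: joints at [1.135, 0.053, 1.613, -0, 1.476, -0.119], TCP at [0.195, 0.594, 0.231] pointing down, gripper open.
Joint ranges: [-3.01, 3.01], [-1.01, 2.22], [0.06, 2.58], [-1.02, 4.17], [0.09, 2.62], [-3.14, 3.14]. Speed limits (rad/s): [2.57, 2.57, 3.14, 3.14, 3.14, 3.14].

## Interface

Orientations are given as a rotation vector (axis times angle).
In Python, from bench import env, cams gives the robot as it stands. The module is installed in compiled form; this text tells all that it offers.
- The arm moves only by the tool apply_moves, never from a script. Its argument "deltas" is a list that holds one entry, the list of rows, each a list of 6 numbers: the shift along the tool's x, y, z in mm, then the turn, a rotation vector about the tool's x, y, z in degrees. In form: [[[x, y, z, ax, ay, az], ...]]. A call has 1 to 5 rows; each row shifts and turns the commanded pose from where the row before left it, along the tool's axes as they then stand; what a row does not reach is not made up. A row lasts 1/10 s, in which the tool goes at most 50 mm and 8.59 degrees, less where a joint would pass 70% of its speed; a pose out of reach is approached as far as the arm can. A call with a gripper value outside its range is refused whole. "fingers" is the closure, from 0 (fully open) to 1 (shut), set as the call begins (left out, the last holds). The fingers move at their own pace and stop on an object; the grip force is fixed at half the most. Time passes only in rows, so rows that do not move let the fingers close. It gives the time, the measured TCP pose, the force, the opening and the grip force at its end, in the units of the state.
- env.sense(): the state, without advancing time (a new reading comes with each control period).
- cams.snapshot(name): name is "scene" or "top"; returns the picture (400x640x3 uint8, red, green, blue); there is no depth.
- cams.calibration(name): a dict with "vertical_fov" (degrees; the focal length in pixels is half the picture's height over the tangent of half this angle, whatever the lens; pixels are square), "cx", "cy" (the principal point, pixels), "distortion" ([k1, k2, p1, p2, k3] as OpenCV has them; the pictures are not rectified), "cam_to_world" (4x4, takes a point from camera to world coordinates). Camera axes: x right, y up, looking along -z (the intrinsics and any distortion apply to the point x, -y, -z); pixel columns grow to the right and rows downward; lengths in m; the calibration is good to about 2 mm. A picture is of the moment at which its call begins. calibration takes no time and is no camera call.
- env.finish_job(): hands the job in; it is judged then, once.
The state is a dict: "time": time; "joint_pos": joint angles; "dq": joint speeds; "tau": joint torques, N m; "tcp_pos": TCP position; "ee_rot": TCP orientation; "contact_force": force on the tool from outside, world axes, zero at the start; "moment": the same for the moment, N m; "gripper_width": opening from 0.0 (shut) to 1.0 (fully open); "finger_force": force on a finger pad.
Only numpy, scipy, OpenCV 4.12 (cv2) and the standard library are available. Lean on these libraries where they do the work, as an engineer would, in place of code of your own. Each camera call takes 0.05 s, during which the arm holds its last target. There are 200 camera calls.

## Task

Return the small white and teal lancet carton as a recall. First roll the returns box's thumbwheel up, away from you, ridge by ridge until the red panel clicks in on top between the yellow pointers and let go of it (its mount stands higher or lower each time, so feel for it); then push the carton, long side first, through the blue sprung flap so that it drops inside and the flap shuts behind it. Be gentle with the returns box, leave the wheel on red and do not disturb the other things.

Things in the scene. Friction and masses are not known exactly. Their poses are not given: they have to be found in the camera images.
- returns_box: white returns box fixed to the worktop, 186 (x) x 200 (y) x 134 mm high; origin on the worktop near its middle, x to its back (pushing direction), y to its left. Its front half (from x = -88 mm) and its right strip (y below -20 mm) are a flat deck 70 mm high. At the left rear (x above -10 mm, y -20 to 100 mm) is a closed bin with a clear lid; the way in is an opening closed by a blue flap.
- sill_mid (a point): point on the deck in front of the flap, at deck height, 41 mm before the flap and 41 mm behind the front edge of the deck, in line with the middle of the opening; axes as the returns box
- flap_mid (a point): middle of the shut blue flap, 28 mm above the deck; axes as the returns box. The opening is 80 wide and 56 mm high; its frame begins 5 mm in front of this point. The deck ends just under the flap: a carton pushed through until more than half of it is past that edge tips and drops into the bin (floor 66 mm below the deck).
- wheel_axle (a point): thumbwheel axle at its NOMINAL height, 12 mm below the deck; the stiff fork carrying it stands up to 8 mm higher or lower, unknown: feel for it. Axes as the returns box, turns about y. Black hub of 36 mm radius, 32 wide; eight grey ridges across it, 5 thick, out to 45 mm radius, 45 degrees apart; between them panels, one red, seven white with pips. At a click ridges stand 22.5 degrees before and behind the top.
- wheel (a joint): wheel angle in rad: 0 = red panel on top; grows as the top of the wheel moves away from the robot, to the back of the box. Clicks every 0.785 rad: a sprung detent resists (about 3 to 6 N at a ridge) and past half way snaps on to the next click. Starts two to four clicks below 0; stops at -6 and 3. Fork cheeks (30 mm radius, with yellow pointers) flank it.
- flap (a joint): flap angle in rad: 0 = shut, grows as it swings inwards about its upper edge (56 mm above the deck), to 1.5. A light spring (under 1 N at its lower edge) always closes it.
- lancet_box: small white and teal carton, 45 (x) x 62 (y) x 38 mm high, about 0.12 kg; origin at the centre of its underside. It goes through the flap with its long side (its own y axis) along the pushing direction.
- lancet_mid (a point): centre of the carton, 19 mm above its underside
- timer: white bench timer with three buttons, 58x62x18 (mm); bystander, origin at the centre of its underside
- sample_cup: sample cup with yellow lid, 59 across, 66 high (mm); bystander, origin at the centre of its underside
- petri_dish: lidded clear petri dish, 89 across, 15 high (mm); bystander, origin at the centre of its underside
- control_vial: small vial with green cap, 24 across, 45 high (mm); bystander, origin at the centre of its underside
- swab_box: white and blue swab box, 60x95x50 (mm); bystander, origin at the centre of its underside
Things that resemble listed ones, but are neither listed nor needed, are in the scene too. What is shaped like the lancet_box but brown or green is not meant.

How it is judged:
On the way, in this order (a step that is already met when the one before it is completed fails the run):
1. the red panel is on top (within 0.15 rad) and the fingers have left the returns box (value of joint wheel between -0.15 and 0.15 rad and contact force between the fingers and returns_box below 0.1 N), for 0.3 s.
2. the carton pushes the flap open (value of joint wheel between -0.15 and 0.15 rad and value of joint flap above 0.4 rad and contact force between lancet_box and returns_box above 0.02 N), for 0.05 s.
At the end, for the whole second after the job is handed in: The red panel is on top (wheel within 0.15 rad of 0), the carton lies at rest inside the bin with its centre below 55 mm over the worktop, and the flap is shut (below 0.1 rad) (value of joint wheel between -0.15 and 0.15 rad and x of lancet_mid in the frame of returns_box between 0 and 0.095 m and y of lancet_mid in the frame of returns_box between -0.015 and 0.095 m and z of lancet_mid in the frame of returns_box between 0 and 0.055 m and value of joint flap below 0.1 rad and linear speed of lancet_box below 0.02 m/s and velocity of joint wheel below 0.1 rad/s); the robot touches nothing.
It fails at once if the returns box or its wheel is forced (fingers press on it with more than 35 N) (contact force between the fingers and returns_box above 35 N).
It fails at once if another thing (timer, sample cup, petri dish, vial or swab box) is moved by more than 30 mm (distance of any of timer, sample_cup, petri_dish, control_vial, swab_box from where it was at the start of the episode above 0.03 m).
It also fails if it takes over 72 s, if anything falls off the work surface, if the arm or the gripper's body presses on something with over 40 N, if the wrist force passes 120 N, or if a joint passes its speed limit or range.

## Working session

There is one attempt and no reset: what is moved stays moved. The work goes in short steps, Python scripts to look and compute and a tool call to move; the robot and the scene stay as the last step left them, time stands still between calls to the robot, and variables do not carry over. Pictures are saved under pics/ and viewed, at most 10 in all, crops included, and the job is handed in when it is done.

Besides the shell and the picture viewer there is one more tool, called after "Emit:" as name(argument=value, ...), one argument or row to a line, values as JSON. apply_moves: Moves the arm, as the interface text tells. Its arguments: {"type":"object","properties":{"deltas":{"type":"array","items":{"type":"array","items":{"type":"array","items":{"type":"number"}}}},"fingers":{"type":"number"}},"required":["deltas"]}

```bash
mkdir -p pics
cat > h.py <<'E'
import numpy as np, cv2
from scipy.spatial.transform import Rotation as R
from bench import env, cams
def K(n):
    c=cams.calibration(n); f=200/np.tan(np.radians(c["vertical_fov"]/2))
    return np.array([[f,0,c["cx"]],[0,f,c["cy"]],[0,0,1]]),np.array(c["distortion"],float),np.array(c["cam_to_world"])
def ray(n,px):
    k,d,T=K(n); u=cv2.undistortPoints(np.array([[px]],float),k,d)[0,0]
    return T[:3,3],T[:3,:3]@np.array([u[0],-u[1],-1])
def at_z(n,px,z):
    o,v=ray(n,px); return o+v*(z-o[2])/v[2]
def proj(n,P):
    k,d,T=K(n); P=np.atleast_2d(P).astype(float); c=(P-T[:3,3])@T[:3,:3]; c=c*[1,-1,-1]
    return cv2.projectPoints(c,np.zeros(3),np.zeros(3),k,d)[0][:,0]
E
python3 - <<'E'
from h import *
for n in("scene","top"):
    im=cams.snapshot(n); cv2.imwrite(f"pics/{n}.png",cv2.resize(im[:,:,::-1],(800,500),interpolation=cv2.INTER_CUBIC)); cv2.imwrite(f"raw_{n}.png",im[:,:,::-1]); print(n,K(n)[2].round(3).tolist(),K(n)[0][0,0])
s=env.sense(); print(s); print(R.from_rotvec(s["ee_rot"]).as_matrix().round(3))
E
```

```text
scene [[0.771, 0.338, -0.539, -0.272], [-0.637, 0.405, -0.656, -0.737], [-0.004, 0.85, 0.528, 0.852], [0.0, 0.0, 0.0, 1.0]] 496.92968467542335
top [[-0.015, 0.988, -0.152, 0.243], [-1.0, -0.016, -0.005, 0.187], [-0.007, 0.152, 0.988, 1.54], [0.0, 0.0, 0.0, 1.0]] 505.07573001134824
{'time': 0.1, 'joint_pos': array([ 1.13495876e+00,  5.33035838e-02,  1.61415135e+00, -2.58688880e-06,
        1.47598928e+00, -1.18957933e-01]), 'dq': array([ 0.00043484, -0.00088278, -0.00268228,  0.00025377,  0.00156169,
        0.0003585 ]), 'tau': array([ 3.04148052e-04, -3.94899952e+01, -3.71365142e+01, -1.63020295e-04,
        3.91631547e-03,  5.49244277e-06]), 'tcp_pos': array([0.19448985, 0.59338109, 0.23018124]), 'ee_rot': array([-4.95593254e-01, -3.10174367e+00,  2.79790082e-03]), 'contact_force': array([0.92181064, 0.0664481 , 0.2864559 ]), 'moment': array([-0.02611537,  0.06646593, -0.00265433]), 'finger_force': 0.0, 'gripper_width': 1.0030352521064705}
[[-0.95   0.312 -0.001]
 [ 0.312  0.95  -0.002]
 [ 0.    -0.002 -1.   ]]
```

View pics/scene.png

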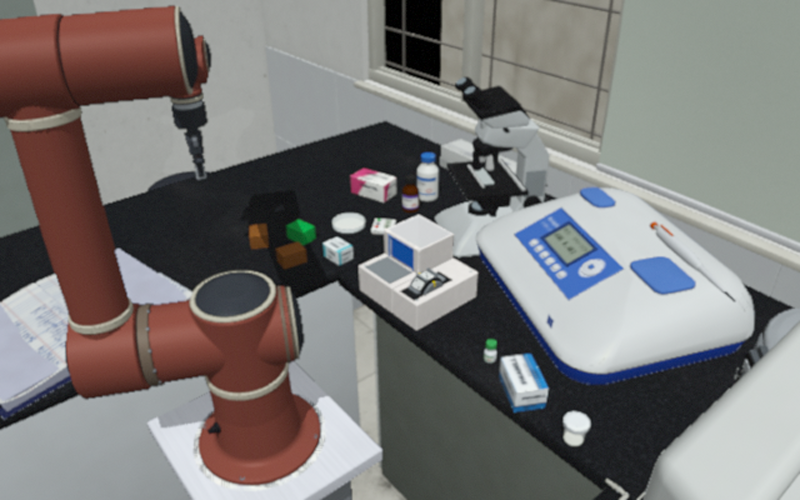

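View pics/top.png

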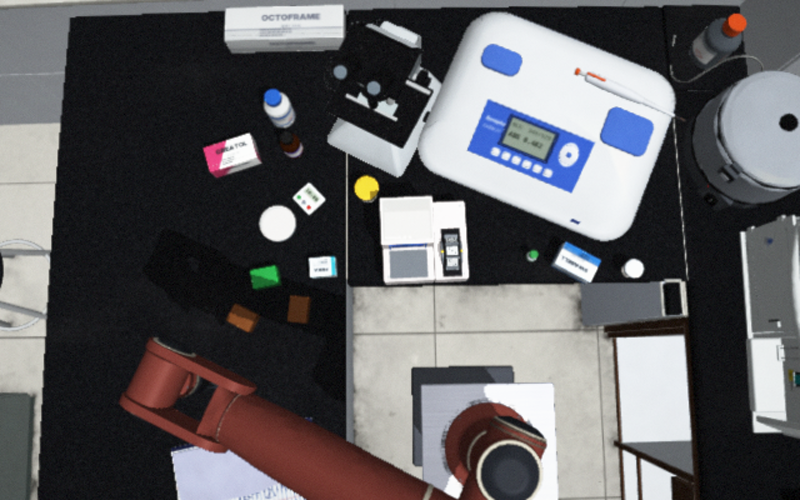

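The top picture shows the returns box at about (425,240), with the deck to its front and right and the wheel at (452,250). The white and teal carton is at (323,266), and the timer (308,198), petri dish (277,223) and yellow cup (367,188) are nearby. Next I'll enlarge the area.

Run:
```python
import cv2
t=cv2.imread("raw_top.png"); s=cv2.imread("raw_scene.png")
# top crop x 240..380, y 145..235
a=cv2.resize(t[145:235,240:380],None,fx=5.7,fy=5.7,interpolation=cv2.INTER_CUBIC)
cv2.imwrite("pics/c1.png",a); print(a.shape)
b=cv2.resize(s[165:265,250:390],None,fx=5.7,fy=5.7,interpolation=cv2.INTER_CUBIC)
cv2.imwrite("pics/c2.png",b); print(b.shape)
```

```text
(513, 798, 3)
(570, 798, 3)
```

View pics/c1.png

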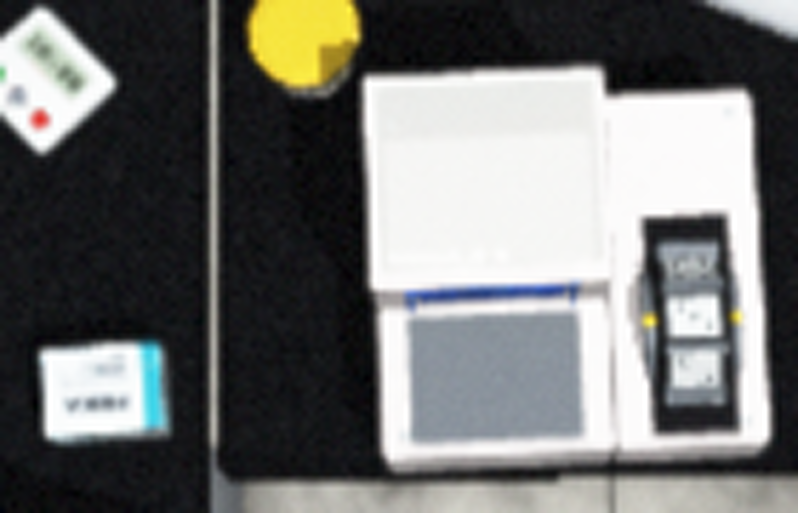

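View pics/c2.png

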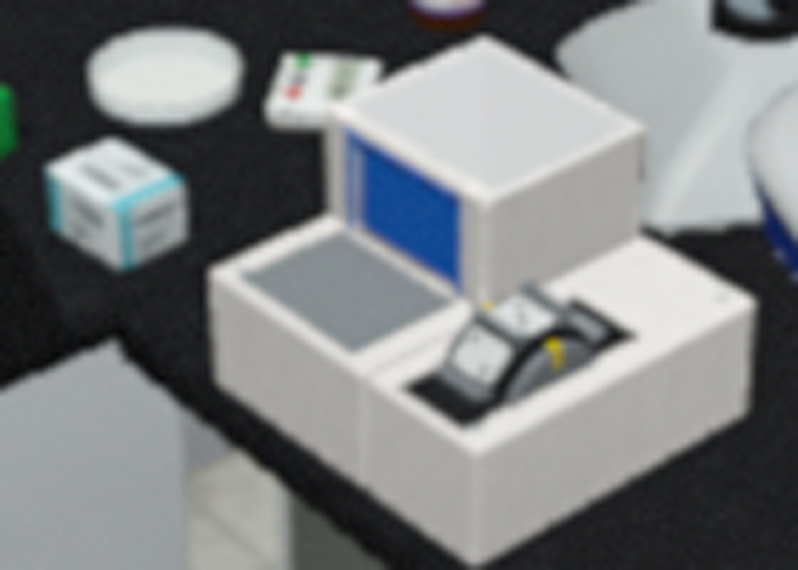

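The crops show:
- **Box:** the deck and bin corners are clear, and the blue flap is visible in the scene crop at (410,205).
- **Wheel:** white pip panels are on top, with yellow pointers at (650,320) and (737,317) in the top crop.
- **Carton:** its long side runs left to right, along world y, with corners (40,350), (160,342), (168,435) and (46,440).

Next I'll fit the poses.

```bash
cat >> h.py <<'E'
def up(c,n): 
    o={"top":(240,145),"scene":(250,165)}[n]; return [(c[0]+.5)/5.7-.5+o[0],(c[1]+.5)/5.7-.5+o[1]]
def tri(pt,ps):
    A=[];b=[]
    for n,p in(("top",pt),("scene",ps)):
        o,v=ray(n,p); v=v/np.linalg.norm(v); M=np.eye(3)-np.outer(v,v); A.append(M); b.append(M@o)
    return np.linalg.lstsq(np.vstack(A),np.hstack(b),rcond=None)[0]
def fit(obs,x0):
    from scipy.optimize import least_squares
    def f(q):
        r=[]
        for n,P,c in obs:
            c_,s_=np.cos(q[2]),np.sin(q[2]); W=[q[0]+c_*P[0]-s_*P[1],q[1]+s_*P[0]+c_*P[1],P[2]]
            r+=list(proj(n,W)[0]-up(c,n))
        return np.array(r)
    s=least_squares(f,x0,loss="soft_l1"); return s.x,f(s.x).reshape(-1,2).round(1)
E
python3 - <<'E'
from h import *
t,b=.134,.07
box=[("top",(.098,.1,t),(365,77)),("top",(.098,-.02,t),(603,68)),("top",(-.01,-.02,t),(607,280)),("top",(-.01,.1,t),(373,290)),
("top",(.098,-.1,b),(750,92)),("top",(-.088,-.1,b),(768,440)),
("scene",(-.088,.1,b),(212,275)),("scene",(-.088,-.1,b),(475,445)),("scene",(.098,-.1,b),(755,300)),
("scene",(-.01,.1,t),(335,118)),("scene",(-.01,-.02,t),(488,202)),("scene",(.098,-.02,t),(643,130)),("scene",(.098,.1,t),(485,38)),("scene",(-.088,-.1,0),(475,563)),("scene",(-.088,.1,0),(217,385))]
q,r=fit(box,[.45,.1,0]); print("box",q.round(4),r.tolist())
q2,r=fit([o for o in box if o[0]=="top"],q); print("top only",q2.round(4))
c,s=np.cos(q[2]),np.sin(q[2]); M=np.array([[c,-s],[s,c]])
for a,bb in(((650,320),(488,305)),((737,317),(555,350))):
    P=tri(up(a,"top"),up(bb,"scene")); print("ptr",P.round(4),"box frame",(M.T@(P[:2]-q[:2])).round(4))
# slot corners on deck
for a in((643,218),(727,215),(738,430),(655,433)):
    P=at_z("top",up(a,"top"),.07); print("slot",(M.T@(P[:2]-q[:2])).round(4))
h=.038  # carton long y
car=[("top",(.0225,.031,h),(40,350)),("top",(.0225,-.031,h),(160,342)),("top",(-.0225,-.031,h),(168,435)),("top",(-.0225,.031,h),(46,440)),
("scene",(-.0225,.031,h),(47,177)),("scene",(-.0225,-.031,h),(122,207)),("scene",(.0225,-.031,h),(187,183)),("scene",(.0225,.031,h),(112,138)),("scene",(-.0225,-.031,0),(123,268)),("scene",(-.0225,.031,0),(55,232)),("scene",(.0225,-.031,0),(187,240))]
q,r=fit(car,[.4,.3,0]); print("carton",q.round(4),r.tolist())
E
```

```text
box [0.4841 0.1459 0.0288] [[0.1, -0.1], [0.4, -0.4], [1.6, -0.3], [0.2, -0.2], [0.6, -0.8], [1.2, 0.2], [-1.0, -1.3], [-0.0, 0.8], [0.1, -0.5], [-1.9, -2.4], [-0.6, -0.4], [0.4, -1.3], [-0.3, -0.4], [-0.2, 1.0], [-0.8, -0.7]]
top only [0.4833 0.148  0.0223]
ptr [0.4605 0.1067 0.0894] box frame [-0.0248 -0.0385]
ptr [0.4623 0.0617 0.0865] box frame [-0.0243 -0.0836]
slot [ 0.0314 -0.0386]
slot [ 0.031  -0.0823]
slot [-0.0813 -0.0816]
slot [-0.081  -0.0389]
carton [0.436  0.3911 0.0857] [[0.8, 0.4], [0.2, -0.3], [0.1, -1.8], [0.9, -0.6], [0.0, -1.5], [-0.6, 0.7], [-0.8, -0.5], [-0.3, 0.1], [-0.1, 0.3], [-0.5, -1.0], [-0.2, -0.3]]
```

Emit:
apply_moves(
  deltas=[
    [[-34,-33,4,0,0,0],[-34,-33,4,0,0,0],[-34,-33,4,0,0,0],[-34,-33,4,0,0,0],[-34,-33,4,0,0,0]],
  ],
  fingers=1,
)

```text
time: 0.6
tcp_pos: [0.305, 0.3823, 0.2106]
ee_rot: [-0.495, -3.102, 0.001]
contact_force: [0.2, -0.4, 0.1]
gripper_width: 0.143
finger_force: 0.0
```

Emit:
apply_moves(
  deltas=[
    [[-34,-33,4,0,0,0],[-34,-33,4,0,0,0],[-34,-33,4,0,0,0],[-34,-33,4,0,0,0],[-34,-33,4,0,0,0]],
  ],
)

```text
time: 1.1
tcp_pos: [0.4152, 0.1725, 0.1909]
ee_rot: [0.495, 3.102, 0.0]
contact_force: [-0.1, 0.1, 0.0]
gripper_width: 0.004
finger_force: 0.0
```

Emit:
apply_moves(
  deltas=[
    [[-34,-33,4,0,0,0],[-34,-33,4,0,0,0],[0,0,0,0,0,-6.6],[0,0,0,0,0,-6.6],[0,0,0,0,0,-6.5]],
  ],
)

```text
time: 1.6
tcp_pos: [0.4588, 0.0898, 0.1827]
ee_rot: [0.047, -3.14, -0.0]
contact_force: [-0.1, -0.2, -0.2]
gripper_width: 0.004
finger_force: 0.0
```

Emit:
apply_moves(
  deltas=[
    [[-2,-5,20,0,0,0],[0,0,25,0,0,0],[0,0,20,0,0,0],[0,0,3,0,0,0],[0,0,0,0,0,0]],
  ],
)

```text
time: 2.1
tcp_pos: [0.4605, 0.0855, 0.1146]
ee_rot: [0.042, -3.139, 0.0]
contact_force: [-0.6, -0.4, 0.9]
gripper_width: -0.0
finger_force: 0.0
```

Emit:
apply_moves(
  deltas=[
    [[0,0,1,0,0,0],[0,0,1,0,0,0],[0,0,1,0,0,0],[0,0,1,0,0,0],[0,0,1,0,0,0]],
  ],
)

```text
time: 2.6
tcp_pos: [0.4613, 0.0855, 0.1105]
ee_rot: [-0.042, 3.141, 0.0]
contact_force: [0.4, -0.1, 0.4]
gripper_width: 0.001
finger_force: 0.0
```

Emit:
apply_moves(
  deltas=[
    [[0,0,1,0,0,0],[0,0,1,0,0,0],[0,0,1,0,0,0]],
  ],
)

```text
time: 2.9
tcp_pos: [0.4611, 0.0855, 0.1072]
ee_rot: [0.042, -3.141, 0.0]
contact_force: [-0.6, -0.5, 0.7]
gripper_width: 0.001
finger_force: 0.0
```

Emit:
apply_moves(
  deltas=[
    [[0,0,1,0,0,0],[0,0,1,0,0,0],[0,0,1,0,0,0],[0,0,0,0,0,0]],
  ],
)

```text
time: 3.3
tcp_pos: [0.461, 0.0856, 0.1041]
ee_rot: [0.043, -3.141, 0.0]
contact_force: [0.4, -0.9, -0.4]
gripper_width: -0.001
finger_force: 0.0
```

Emit:
apply_moves(
  deltas=[
    [[0,0,1,0,0,0],[0,0,1,0,0,0],[0,0,0,0,0,0]],
  ],
)

```text
time: 3.6
tcp_pos: [0.461, 0.0855, 0.1021]
ee_rot: [0.042, -3.141, 0.0]
contact_force: [-0.7, 0.3, -0.3]
gripper_width: -0.0
finger_force: 0.0
```

Emit:
apply_moves(
  deltas=[
    [[0,0,1,0,0,0],[0,0,1,0,0,0],[0,0,0,0,0,0]],
  ],
)

```text
time: 3.9
tcp_pos: [0.461, 0.0855, 0.1001]
ee_rot: [0.042, -3.141, -0.0]
contact_force: [-0.1, 0.2, -0.2]
gripper_width: -0.001
finger_force: 0.0
```

Emit:
apply_moves(
  deltas=[
    [[0,0,1,0,0,0],[0,0,1,0,0,0],[0,0,0,0,0,0]],
  ],
)

```text
time: 4.2
tcp_pos: [0.461, 0.0855, 0.0981]
ee_rot: [0.042, -3.141, 0.0]
contact_force: [-0.1, -0.6, -0.3]
gripper_width: 0.001
finger_force: 0.0
```

Emit:
apply_moves(
  deltas=[
    [[0,0,1,0,0,0],[0,0,1,0,0,0],[0,0,0,0,0,0]],
  ],
)

```text
time: 4.5
tcp_pos: [0.4613, 0.0855, 0.0964]
ee_rot: [-0.042, 3.141, -0.0]
contact_force: [-0.5, -0.4, 0.8]
gripper_width: 0.0
finger_force: 0.3
```

Emit:
apply_moves(
  deltas=[
    [[0,0,1,0,0,0],[0,0,0,0,0,0]],
  ],
)

```text
time: 4.7
tcp_pos: [0.4616, 0.0855, 0.0963]
ee_rot: [-0.042, 3.141, -0.0]
contact_force: [-1.9, 0.3, 4.4]
gripper_width: 0.001
finger_force: 2.8
```

Emit:
apply_moves(
  deltas=[
    [[0,0,-15,0,0,0],[17,0,0,0,0,0],[17,0,0,0,0,0],[0,0,12.5,0,0,0],[0,0,0,0,0,0]],
  ],
)

```text
time: 5.2
tcp_pos: [0.4259, 0.0846, 0.0957]
ee_rot: [0.042, -3.138, 0.0]
contact_force: [-0.9, -0.0, -0.7]
gripper_width: 0.002
finger_force: 0.0
```

Emit:
apply_moves(
  deltas=[
    [[-3,0,0,0,0,0],[-3,0,0,0,0,0],[-2,0,0,0,0,0]],
  ],
)

```text
time: 5.5
tcp_pos: [0.4343, 0.0848, 0.0977]
ee_rot: [0.042, -3.136, 0.0]
contact_force: [-7.2, -0.3, 5.4]
gripper_width: 0.001
finger_force: 3.7
```

Emit:
apply_moves(
  deltas=[
    [[-3,0,0,0,0,0],[-3,0,0,0,0,0],[-3,0,0,0,0,0]],
  ],
)

```text
time: 5.8
tcp_pos: [0.4446, 0.0851, 0.098]
ee_rot: [0.042, -3.14, -0.0]
contact_force: [-2.0, 0.4, 1.7]
gripper_width: 0.003
finger_force: 1.3
```

Emit:
apply_moves(
  deltas=[
    [[-3,0,0,0,0,0],[-3,0,0,0,0,0],[-3,0,0,0,0,0],[-3,0,0,0,0,0]],
  ],
)

```text
time: 6.2
tcp_pos: [0.4575, 0.0854, 0.0986]
ee_rot: [-0.042, 3.139, 0.0]
contact_force: [0.1, 0.2, 0.8]
gripper_width: 0.001
finger_force: 0.0
```

Emit:
apply_moves(
  deltas=[
    [[-3,0,0,0,0,0],[0,0,0,0,0,0],[0,0,-15,0,0,0],[17,0,-5,0,0,0],[34,0,-5,0,0,0]],
  ],
)

```text
time: 6.7
tcp_pos: [0.4088, 0.084, 0.1236]
ee_rot: [-0.042, 3.141, -0.0]
contact_force: [-1.1, -0.1, 0.9]
gripper_width: -0.001
finger_force: 0.0
```

Run:
```python
from h import *
a=cams.snapshot("scene")[:,:,::-1]; b=cams.snapshot("top")[:,:,::-1]
f=lambda i,s:cv2.resize(i,(400,400),interpolation=cv2.INTER_CUBIC)
cv2.imwrite("pics/w1.png",np.hstack([f(a[195:255,310:370],0),f(b[170:230,330:390],0)]))
print(env.sense()["tcp_pos"])
```

```text
[0.4056282  0.08424451 0.1222936 ]
```

View pics/w1.png

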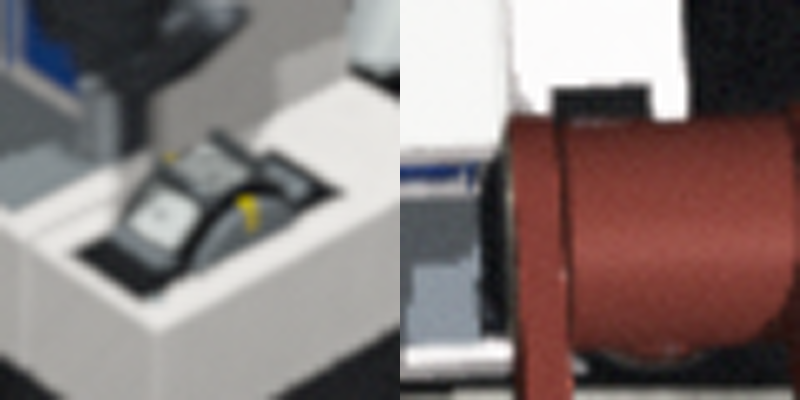

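The scene half shows the wheel at (190,200) with white panels on top and in front, and no red yet. The arm hides the wheel in the top view. I'll do a second stroke.

Emit:
apply_moves(
  deltas=[
    [[-10,0,8,0,0,0],[-10,0,8,0,0,0],[0,0,8.5,0,0,0],[-2,0,0,0,0,0],[-3,0,0,0,0,0]],
  ],
)

```text
time: 7.3
tcp_pos: [0.4317, 0.0848, 0.0973]
ee_rot: [0.043, -3.137, 0.0]
contact_force: [-5.6, 0.6, 2.5]
gripper_width: -0.002
finger_force: 3.2
```

Emit:
apply_moves(
  deltas=[
    [[-3,0,0,0,0,0],[-3,0,0,0,0,0]],
  ],
)

```text
time: 7.5
tcp_pos: [0.4382, 0.085, 0.0985]
ee_rot: [0.043, -3.138, 0.0]
contact_force: [-4.7, 0.2, 3.1]
gripper_width: -0.001
finger_force: 2.5
```

Emit:
apply_moves(
  deltas=[
    [[-3,0,0,0,0,0],[-3,0,0,0,0,0],[-3,0,0,0,0,0]],
  ],
)

```text
time: 7.8
tcp_pos: [0.4489, 0.0852, 0.0986]
ee_rot: [-0.042, 3.14, 0.0]
contact_force: [-0.0, -0.1, 1.0]
gripper_width: 0.003
finger_force: 0.0
```

Emit:
apply_moves(
  deltas=[
    [[-3,0,0,0,0,0],[-3,0,0,0,0,0],[-3,0,0,0,0,0],[-3,0,0,0,0,0]],
  ],
)

```text
time: 8.2
tcp_pos: [0.4602, 0.0855, 0.0981]
ee_rot: [0.042, -3.141, 0.0]
contact_force: [-0.3, -0.1, 0.2]
gripper_width: -0.004
finger_force: 0.0
```

Emit:
apply_moves(
  deltas=[
    [[0,0,0,0,0,0],[0,0,-15,0,0,0],[17,0,-5,0,0,0],[34,0,-5,0,0,0],[0,0,0,0,0,0]],
  ],
)

```text
time: 8.7
tcp_pos: [0.4066, 0.0843, 0.1227]
ee_rot: [0.043, -3.14, -0.0]
contact_force: [0.3, 0.3, -1.0]
gripper_width: -0.001
finger_force: 0.0
```

```bash
cat >> h.py <<'E'
def look(name):
    a=cams.snapshot("scene")[195:255,310:370]; h=a.astype(int)
    m=(h[...,0]>h[...,1]+50)&(h[...,0]>h[...,2]+50)
    ys,xs=np.nonzero(m); print("red",m.sum(),(xs.mean(),ys.mean()) if m.sum() else "",env.sense()["tcp_pos"])
    cv2.imwrite(f"pics/{name}.png",cv2.resize(a[:,:,::-1],(480,480),interpolation=cv2.INTER_CUBIC))
E
python3 -c "
from h import *
look('w2')"
```

```text
red 69 (np.float64(24.47826086956522), np.float64(32.18840579710145)) [0.40811628 0.08420533 0.12300596]
```

View pics/w2.png

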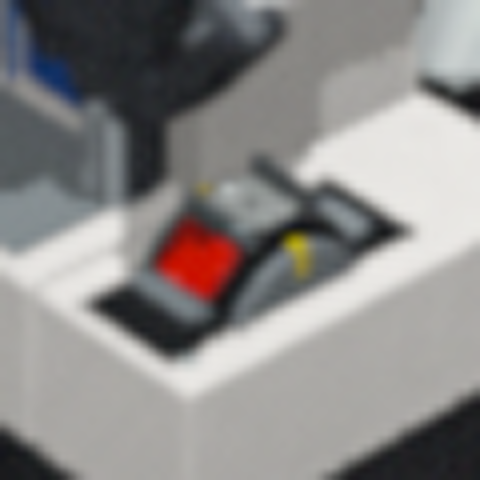

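The red panel is now the front one, at (200,260) in the crop and one click short of the top. I'll give it one more identical stroke.

Emit:
apply_moves(
  deltas=[
    [[-10,0,8,0,0,0],[-10,0,8,0,0,0],[0,0,8.5,0,0,0],[-1,0,0,0,0,0],[-3,0,0,0,0,0]],
  ],
)

```text
time: 9.25
tcp_pos: [0.4317, 0.0848, 0.0978]
ee_rot: [0.042, -3.137, 0.0]
contact_force: [-7.4, -0.4, 2.8]
gripper_width: -0.0
finger_force: 3.0
```

Emit:
apply_moves(
  deltas=[
    [[-3,0,0,0,0,0],[-3,0,0,0,0,0]],
  ],
)

```text
time: 9.45
tcp_pos: [0.4383, 0.085, 0.099]
ee_rot: [0.043, -3.138, 0.0]
contact_force: [-4.5, -0.9, 3.5]
gripper_width: 0.001
finger_force: 2.5
```

Emit:
apply_moves(
  deltas=[
    [[-3,0,0,0,0,0],[-3,0,0,0,0,0],[-3,0,0,0,0,0]],
  ],
)

```text
time: 9.75
tcp_pos: [0.4489, 0.0852, 0.0991]
ee_rot: [-0.042, 3.14, 0.0]
contact_force: [0.7, 0.5, 0.0]
gripper_width: -0.002
finger_force: 0.0
```

Emit:
apply_moves(
  deltas=[
    [[-3,0,0,0,0,0],[-3,0,0,0,0,0],[-3,0,0,0,0,0],[-3,0,0,0,0,0]],
  ],
)

```text
time: 10.15
tcp_pos: [0.4603, 0.0855, 0.0986]
ee_rot: [0.042, -3.141, 0.0]
contact_force: [0.3, -0.1, -0.7]
gripper_width: 0.001
finger_force: 0.0
```

Emit:
apply_moves(
  deltas=[
    [[0,0,0,0,0,0],[0,0,-15,0,0,0],[0,0,-20,0,0,0],[34,0,-5,0,0,0],[0,0,0,0,0,0]],
  ],
)

```text
time: 10.65
tcp_pos: [0.4242, 0.0847, 0.1389]
ee_rot: [0.043, -3.141, -0.0]
contact_force: [0.2, 0.1, -0.5]
gripper_width: 0.002
finger_force: 0.0
```

```bash
python3 -c "
from h import *
look('w3')
print(env.sense())"
```

```text
red 47 (np.float64(31.638297872340427), np.float64(25.170212765957448)) [0.42529408 0.08467245 0.1386683 ]
{'time': 10.7, 'joint_pos': array([ 2.45613833e-02, -3.59929498e-01,  2.13755630e+00,  7.86940632e-06,
        1.36332654e+00, -1.57352620e+00]), 'dq': array([-0.0025983 ,  0.04386646, -0.02827286, -0.00128069, -0.02069806,
       -0.00082865]), 'tau': array([ 1.42402765e-01, -2.13400412e+01, -3.55732262e+01,  5.59160122e-03,
        1.57735264e-01, -2.26973302e-04]), 'tcp_pos': array([0.42529408, 0.08467245, 0.1386683 ]), 'ee_rot': array([-4.28564046e-02,  3.14066108e+00,  2.30532442e-05]), 'contact_force': array([-0.32385941, -0.07044525,  0.36074016]), 'moment': array([-0.05717794,  0.01274191, -0.03662033]), 'finger_force': 0.0, 'gripper_width': 0.004156025101207378}
```

View pics/w3.png

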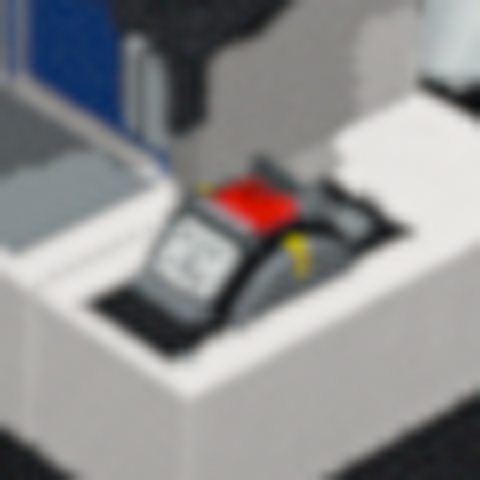

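The red panel sits on top between the yellow pointers (250,200), and the fingers are clear of the box. Next is the carton.

Emit:
apply_moves(
  deltas=[
    [[0,0,-40,0,0,0],[-2,40,-22,0,0,0],[-3,45,0,0,0,0],[-3,45,0,0,0,0],[-3,45,0,0,0,0]],
  ],
  fingers=0,
)

```text
time: 11.2
tcp_pos: [0.4329, 0.2617, 0.2006]
ee_rot: [-0.042, 3.141, 0.0]
contact_force: [1.3, -0.1, 0.1]
gripper_width: 0.846
finger_force: 0.0
```

Emit:
apply_moves(
  deltas=[
    [[-3,45,0,0,0,0],[-3,45,0,0,0,0],[-2,41,0,0,0,0],[0,0,0,0,0,8.5],[0,0,0,0,0,8.5]],
  ],
)

```text
time: 11.7
tcp_pos: [0.4368, 0.3925, 0.1993]
ee_rot: [-0.428, -3.111, 0.002]
contact_force: [0.0, -0.1, 0.3]
gripper_width: 0.998
finger_force: 0.0
```

Emit:
apply_moves(
  deltas=[
    [[0,0,0,0,0,8.5],[0,0,0,0,0,8.5],[0,0,0,0,0,8.5],[0,0,0,0,0,8.5],[0,0,0,0,0,8.5]],
  ],
)

```text
time: 12.2
tcp_pos: [0.4372, 0.3912, 0.1996]
ee_rot: [-1.53, -2.743, 0.002]
contact_force: [-0.2, -0.5, 0.1]
gripper_width: 0.999
finger_force: 0.0
```

Emit:
apply_moves(
  deltas=[
    [[0,0,0,0,0,8.5],[0,0,0,0,0,8.5],[0,0,0,0,0,8.5],[0,0,0,0,0,2.5],[0,0,0,0,0,0]],
  ],
)

```text
time: 12.7
tcp_pos: [0.4372, 0.3911, 0.1997]
ee_rot: [-2.141, -2.298, 0.002]
contact_force: [0.1, -0.7, 0.7]
gripper_width: 0.998
finger_force: 0.0
```

Run:
```python
from h import *
h=.038
car=[("top",(.0225,.031,h),(40,350)),("top",(.0225,-.031,h),(160,342)),("top",(-.0225,-.031,h),(168,435)),("top",(-.0225,.031,h),(46,440)),
("scene",(-.0225,.031,h),(47,177)),("scene",(-.0225,-.031,h),(122,207)),("scene",(.0225,-.031,h),(187,183)),("scene",(.0225,.031,h),(112,138)),("scene",(-.0225,-.031,0),(123,268)),("scene",(-.0225,.031,0),(55,232)),("scene",(.0225,-.031,0),(187,240))]
for n in("top","scene"): print(n,fit([o for o in car if o[0]==n],[.43,.39,.08])[0].round(4))
# outline of carton top in raw top image at subpixel: threshold
t=cv2.imread("raw_top.png")[200:226,242:274]; m=(t.min(2)>90)|((t[...,0]>120)); m=m.astype(np.uint8)
c=max(cv2.findContours(m,cv2.RETR_EXTERNAL,cv2.CHAIN_APPROX_NONE)[0],key=cv2.contourArea); r=cv2.minAreaRect(c); print(r)
ctr=np.array(r[0])+[242,200]; print(at_z("top",ctr,.038).round(4))
s=env.sense(); print(s["tcp_pos"],s["joint_pos"].round(2)); Rm=R.from_rotvec(s["ee_rot"]).as_matrix(); print(np.degrees(np.arctan2(Rm[1,0],Rm[0,0])))
```

```text
top [0.4344 0.3928 0.0557]
scene [0.4357 0.3889 0.1051]
((15.6150484085083, 13.225664138793945), (16.762788772583008, 22.084308624267578), 86.18592071533203)
[0.4345 0.3931 0.038 ]
[0.43716305 0.39108736 0.19971165] [ 0.6  -0.02  1.74  0.    1.42  0.53]
94.05258533265456
```

Emit:
apply_moves(
  deltas=[
    [[0,-2,48,0,0,0],[0,0,48,0,0,0],[0,0,48,0,0,0],[0,0,40,0,0,0],[0,0,10,0,0,0]],
  ],
)

```text
time: 13.2
tcp_pos: [0.4311, 0.3882, 0.0005]
ee_rot: [-2.139, -2.298, 0.017]
contact_force: [0.0, -0.5, 0.3]
gripper_width: 0.998
finger_force: 0.0
```

Emit:
apply_moves(
  deltas=[
    [[0,0,0,0,0,0],[0,0,0,0,0,0],[0,0,0,0,0,0],[0,0,0,0,0,0],[0,0,0,0,0,0]],
  ],
  fingers=1,
)

```text
time: 13.7
tcp_pos: [0.4372, 0.3925, 0.0102]
ee_rot: [2.14, 2.298, 0.01]
contact_force: [0.5, 0.7, 7.1]
gripper_width: 0.516
finger_force: 63.5
```

Emit:
apply_moves(
  deltas=[
    [[0,0,0,0,0,0],[0,0,-10,0,0,0],[0,0,-20,0,0,0],[0,0,0,0,0,0]],
  ],
)

```text
time: 14.1
tcp_pos: [0.4367, 0.3921, 0.0402]
ee_rot: [2.141, 2.298, 0.009]
contact_force: [0.6, 0.5, -0.3]
gripper_width: 0.517
finger_force: 62.7
```

Emit:
apply_moves(
  deltas=[
    [[0,0,-40,0,0,0],[0,0,-40,0,0,0],[0,0,-40,0,0,0],[0,0,-40,0,0,0],[-41,-4,0,0,0,0]],
  ],
)

```text
time: 14.6
tcp_pos: [0.4369, 0.3537, 0.2047]
ee_rot: [2.135, 2.301, 0.022]
contact_force: [0.8, -0.9, 0.2]
gripper_width: 0.518
finger_force: 62.8
```

Emit:
apply_moves(
  deltas=[
    [[-41,-4,0,0,0,0],[-41,-4,0,0,0,0],[-41,-4,0,0,0,0],[-41,-4,0,0,0,0],[0,0,0,0,0,0]],
  ],
)

```text
time: 15.1
tcp_pos: [0.429, 0.1814, 0.196]
ee_rot: [2.147, 2.293, -0.002]
contact_force: [-0.2, 0.5, -1.6]
gripper_width: 0.512
finger_force: 62.7
```

Emit:
apply_moves(
  deltas=[
    [[0,0,0,0,0,-8.5],[0,0,0,0,0,-8.5],[0,0,0,0,0,-8.5],[0,0,0,0,0,-8.5],[0,0,0,0,0,-8.5]],
  ],
)

```text
time: 15.6
tcp_pos: [0.4291, 0.1855, 0.1962]
ee_rot: [-1.153, -2.922, 0.0]
contact_force: [0.2, -0.6, -1.0]
gripper_width: 0.517
finger_force: 62.6
```

Emit:
apply_moves(
  deltas=[
    [[0,0,0,0,0,-8.5],[0,0,0,0,0,-8.5],[0,0,0,0,0,-8.5],[0,0,0,0,0,-8.5],[0,0,0,0,0,-8.5]],
  ],
)

```text
time: 16.1
tcp_pos: [0.429, 0.1855, 0.1962]
ee_rot: [-0.015, -3.141, -0.0]
contact_force: [0.0, 0.4, -0.9]
gripper_width: 0.518
finger_force: 62.5
```

Emit:
apply_moves(
  deltas=[
    [[0,0,0,0,0,-2.4],[0,0,0,0,0,0],[0,0,0,0,0,0]],
  ],
)

```text
time: 16.4
tcp_pos: [0.4292, 0.1853, 0.1964]
ee_rot: [0.039, -3.141, -0.0]
contact_force: [0.6, -0.4, -1.8]
gripper_width: 0.516
finger_force: 62.5
```

Run:
```python
from h import *
a=cams.snapshot("scene")[:,:,::-1]
cv2.imwrite("pics/g1.png",cv2.resize(a[130:250,250:390],(770,660),interpolation=cv2.INTER_CUBIC)[:600])
s=env.sense(); print(s["tcp_pos"],s["contact_force"]); Rm=R.from_rotvec(s["ee_rot"]).as_matrix(); print(Rm.round(3),np.degrees(np.arctan2(Rm[1,0],Rm[0,0])))
```

```text
[0.42922245 0.18521067 0.19648096] [ 0.64346032 -0.49669384 -2.71297135]
[[-1.    -0.025 -0.   ]
 [-0.025  1.     0.   ]
 [ 0.     0.    -1.   ]] -178.57713420219073
```

View pics/g1.png

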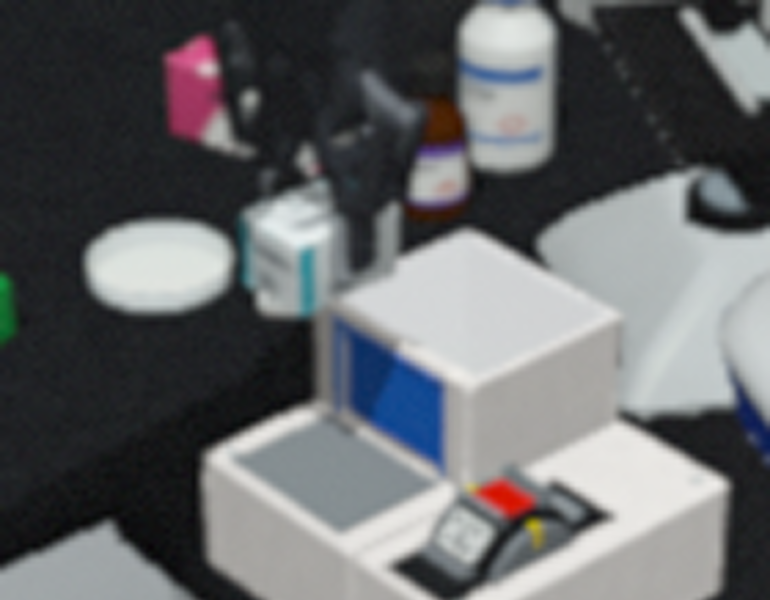

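The carton (290,250) hangs level and square in the fingers over the deck, its underside slightly below the fingertips. Red is still on top at (500,495). I'll lower it now.

Emit:
apply_moves(
  deltas=[
    [[0,0,45,0,0,0],[0,0,40,0,0,0],[0,0,22,0,0,0],[0,0,3,0,0,0],[0,0,0,0,0,0]],
  ],
)

```text
time: 16.95
tcp_pos: [0.4293, 0.185, 0.0867]
ee_rot: [0.039, -3.14, 0.0]
contact_force: [-0.2, -0.3, -1.4]
gripper_width: 0.515
finger_force: 62.6
```

Emit:
apply_moves(
  deltas=[
    [[0,0,2,0,0,0],[0,0,1,0,0,0],[0,0,1,0,0,0],[0,0,0,0,0,0]],
  ],
)

```text
time: 17.35
tcp_pos: [0.4299, 0.1851, 0.0835]
ee_rot: [-0.04, 3.14, 0.0]
contact_force: [-0.4, -0.3, -1.5]
gripper_width: 0.517
finger_force: 62.6
```

Emit:
apply_moves(
  deltas=[
    [[0,0,1,0,0,0],[0,0,1,0,0,0],[0,0,0,0,0,0]],
  ],
)

```text
time: 17.65
tcp_pos: [0.4293, 0.1849, 0.0806]
ee_rot: [0.04, -3.141, 0.0]
contact_force: [-0.2, -0.3, -1.2]
gripper_width: 0.516
finger_force: 62.6
```

Emit:
apply_moves(
  deltas=[
    [[0,0,1,0,0,0],[0,0,0,0,0,0]],
  ],
)

```text
time: 17.85
tcp_pos: [0.4296, 0.185, 0.0803]
ee_rot: [0.04, -3.141, 0.0]
contact_force: [-1.2, 0.1, 2.8]
gripper_width: 0.516
finger_force: 62.9
```

Emit:
apply_moves(
  deltas=[
    [[0,0,0,0,0,0],[0,0,0,0,0,0],[0,0,0,0,0,0],[0,0,0,0,0,0],[0,0,-5,0,0,0]],
  ],
  fingers=0,
)

```text
time: 18.35
tcp_pos: [0.4288, 0.1848, 0.0842]
ee_rot: [0.04, -3.14, 0.001]
contact_force: [0.3, -0.6, -1.3]
gripper_width: 0.997
finger_force: 0.0
```

Emit:
apply_moves(
  deltas=[
    [[0,0,-25,0,0,0],[0,0,-40,0,0,0],[30,0,0,0,0,0],[29,0,0,0,0,0],[0,0,0,0,0,0]],
  ],
)

```text
time: 18.85
tcp_pos: [0.3685, 0.1835, 0.1498]
ee_rot: [-0.041, 3.141, 0.0]
contact_force: [0.5, 0.4, -0.1]
gripper_width: 0.998
finger_force: 0.0
```

Emit:
apply_moves(
  deltas=[
    [[0,0,0,0,0,0],[0,0,0,0,0,0],[0,0,0,0,0,0],[0,0,30,0,0,0],[0,0,38,0,0,0]],
  ],
  fingers=1,
)

```text
time: 19.35
tcp_pos: [0.3732, 0.1841, 0.0834]
ee_rot: [-0.039, 3.136, 0.002]
contact_force: [-0.4, 0.3, -0.6]
gripper_width: 0.144
finger_force: 0.0
```

Emit:
apply_moves(
  deltas=[
    [[-3,0,0,0,0,0],[-3,0,0,0,0,0],[-3,0,0,0,0,0],[-2,0,0,0,0,0]],
  ],
)

```text
time: 19.75
tcp_pos: [0.3835, 0.1842, 0.0841]
ee_rot: [-0.039, 3.138, 0.001]
contact_force: [-0.5, -0.3, 0.4]
gripper_width: -0.001
finger_force: 0.0
```

Run:
```python
from h import *
a=cams.snapshot("scene")[:,:,::-1]
cv2.imwrite("pics/g2.png",cv2.resize(a[165:265,250:390],(798,570),interpolation=cv2.INTER_CUBIC))
print(env.sense()["tcp_pos"],env.sense()["contact_force"])
```

```text
[0.38342636 0.18413872 0.08388728] [ 0.61131597  0.65047229 -0.25807823]
```

View pics/g2.png

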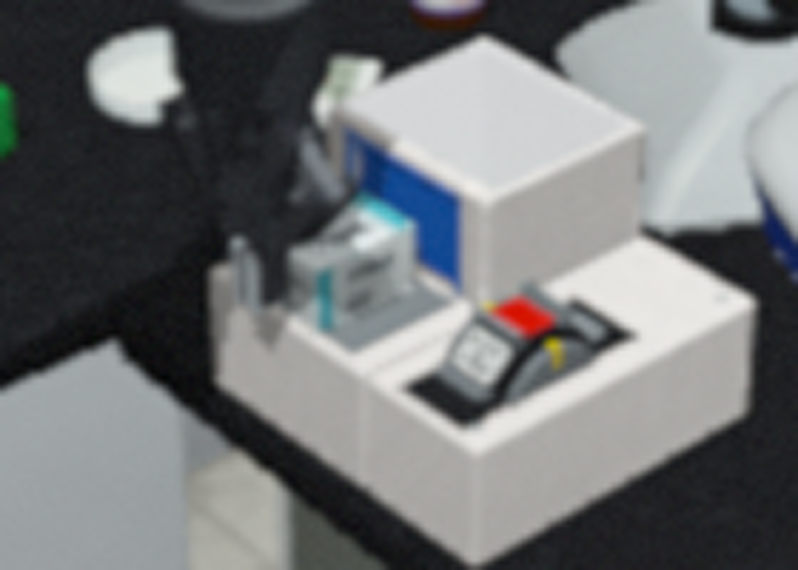

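The carton stands square on the deck in front of the flap at (355,265), with the closed fingers right behind it and red on top. I'll push now.

Emit:
apply_moves(
  deltas=[
    [[-4,0,0,0,0,0],[-4,0,0,0,0,0],[-4,0,0,0,0,0],[-4,0,0,0,0,0],[-4,0,0,0,0,0]],
  ],
)

```text
time: 20.3
tcp_pos: [0.4017, 0.1842, 0.0818]
ee_rot: [0.04, -3.141, 0.0]
contact_force: [-0.6, 0.5, 0.9]
gripper_width: 0.0
finger_force: 0.7
```

Emit:
apply_moves(
  deltas=[
    [[-4,0,0,0,0,0],[-4,0,0,0,0,0],[-4,0,0,0,0,0],[-4,0,0,0,0,0],[-4,0,0,0,0,0]],
  ],
)

```text
time: 20.8
tcp_pos: [0.4216, 0.1848, 0.0817]
ee_rot: [0.04, -3.141, 0.0]
contact_force: [-2.0, -0.4, 1.3]
gripper_width: -0.002
finger_force: 1.0
```

Emit:
apply_moves(
  deltas=[
    [[-4,0,0,0,0,0],[-4,0,0,0,0,0],[-4,0,0,0,0,0]],
  ],
)

```text
time: 21.1
tcp_pos: [0.4338, 0.185, 0.0818]
ee_rot: [0.04, -3.141, 0.0]
contact_force: [-1.6, 0.5, 1.2]
gripper_width: 0.002
finger_force: 0.9
```

Emit:
apply_moves(
  deltas=[
    [[-4,0,0,0,0,0],[-4,0,0,0,0,0],[0,0,0,0,0,0]],
  ],
)

```text
time: 21.4
tcp_pos: [0.4424, 0.1853, 0.0821]
ee_rot: [-0.039, 3.14, 0.0]
contact_force: [0.3, -0.2, -0.0]
gripper_width: 0.002
finger_force: 0.0
```

```bash
cat > d.py <<'E'
from h import *
import sys
a=cams.snapshot("scene"); h=a[165:265,250:390].astype(int)
t=(h[...,2]>h[...,0]+40)&(h[...,1]>h[...,0]+40); b=(h[...,2]>h[...,0]+60)&(h[...,1]<h[...,2]-60)
for n,m in(("teal",t),("blue",b)):
    y,x=np.nonzero(m); print(n,m.sum(),(x.mean()*5.7,y.mean()*5.7) if m.sum() else "")
cv2.imwrite(f"pics/{sys.argv[1]}.png",cv2.resize(a[165:265,250:390,::-1],(798,570),interpolation=cv2.INTER_CUBIC))
s=env.sense(); print(s["time"],s["tcp_pos"],s["contact_force"])
E
python3 d.py p1
```

```text
teal 7 (np.float64(377.8285714285715), np.float64(217.41428571428574))
blue 0 
21.45 [0.44207276 0.18528029 0.08197038] [ 0.2011456  -0.16438591  0.72250058]
```

Emit:
apply_moves(
  deltas=[
    [[20,0,0,0,0,0],[40,0,-10,0,0,0],[0,0,-50,0,0,0],[0,0,-50,0,0,0],[0,0,0,0,0,0]],
  ],
)

```text
time: 21.95
tcp_pos: [0.3852, 0.1849, 0.1998]
ee_rot: [-0.04, 3.127, 0.006]
contact_force: [0.7, 0.4, 0.7]
gripper_width: -0.003
finger_force: 0.0
```

```bash
python3 d.py p2
```

```text
teal 141 (np.float64(422.08297872340427), np.float64(223.18936170212766))
blue 150 (np.float64(422.29400000000004), np.float64(221.274))
22.0 [0.3839594  0.18448492 0.19660619] [-0.60931823 -0.10839407  0.78199105]
```

View pics/p2.png

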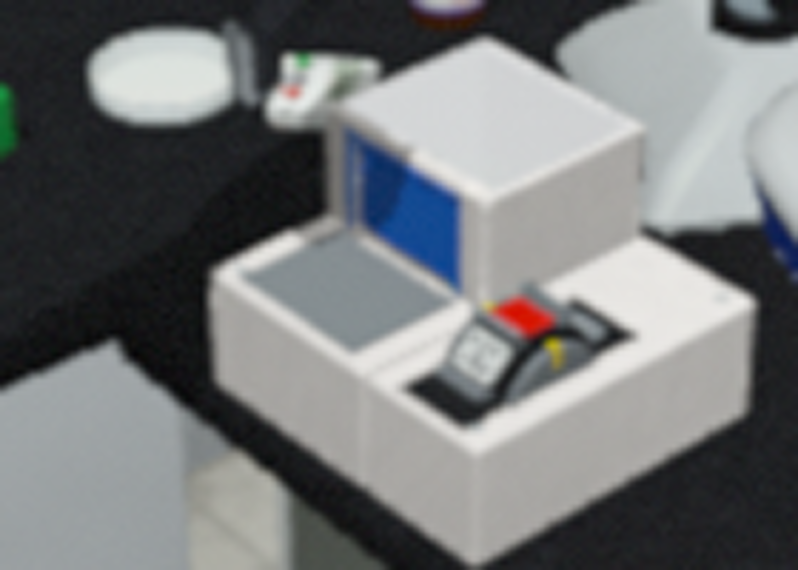

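The deck is empty, the blue flap (410,205) is shut, red is on top at (525,315), and nothing else has moved. I'll let it settle, then hand in.

Emit:
apply_moves(
  deltas=[
    [[0,0,0,0,0,0],[0,0,0,0,0,0],[0,0,0,0,0,0],[0,0,0,0,0,0],[0,0,0,0,0,0]],
  ],
)

```text
time: 22.5
tcp_pos: [0.3812, 0.1836, 0.1911]
ee_rot: [0.04, -3.14, 0.001]
contact_force: [-0.6, -0.8, -0.2]
gripper_width: 0.001
finger_force: 0.0
```

```bash
python3 -c "
from h import *
print(env.finish_job())"
```

```text
the job is handed in; nothing more can be done
None
```

I handed the job in at 22.5 s; the last picture showed red on top, the deck empty and the flap shut, so the carton should be in the bin (I couldn't see inside), and no verdict was returned.

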